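# Swap a gear case's screw cap for the mounting plate that fits, and tidy the loose parts

### The job

Unscrew the cap from the gear case, lift it off, and fit over the case's two dowel pins the one mounting plate whose holes match them, pushed right down flat on the neck; leave the other plates lying flat on the bench. Stand all the rubber buffers and the cap (skirt down) on the shelf in one neat straight row on its centre line, side by side with less than 3 cm between neighbours and the cap at either end of the row. Leave the other tools and things alone.

Things in the scene. Friction and masses are not known exactly. Their poses are not given: they have to be found in the camera images.
- case: grey gear case fixed to the bench: foot 250 (its x) x 140 (its y), body 230 x 110, flat top 60 mm above the bench, shaft stub on its +x end. Origin under its centre. In the middle of the top a threaded steel neck (45 over the thread, 28 tall) carries the screw cap; fore and aft of it, on the case's x axis, stand two bosses with dowel pins
- case_seat (a point): centre of the neck's rim, 88 mm above the bench, where a fitted plate's origin comes to rest; axes as case. Bosses: 18 dia., tops level with the rim. Pins: steel, 9 dia., 16 mm above the boss, upper 5 mm tapered. Both pins stand 70, 80 or 90 mm from this point along x; which, differs from start to start and no pose tells
- cap: dark steel screw cap, 62 tall, 0.25 kg: round skirt 60 dia. x 34, on it a hexagon head 46 across flats x 28 (34 to 62 mm above the origin). Origin: centre of the skirt's lower rim; z up through the head; its x axis is square to one pair of flats (the others at 60 and 120 degrees). At the start it is screwed down, the skirt on the case's top
- cap_head (a point): centre of the cap's hexagon head, 48 mm above the cap's origin. Right-hand thread, coarse, 27 mm rise per turn, about 1 to 2 mm play up and down: anticlockwise seen from above undoes it. It comes free after 3.7 to 4.4 rad of turning in all, cannot be pulled off sooner, turns easily and stays where it is left
- shelf: low plywood shelf fixed to the bench, board 110 (its x) x 300 (its y), top 30 mm above the bench; a fence 12 mm higher than the board runs along its +x edge, from 55 mm off the centre line. Origin under its centre, on the bench
- shelf_line (a point): centre of the board's top, on the dark line drawn along the middle of the shelf (along y). Axes as shelf
- plate_a: aluminium mounting plate, 206 (x) x 64 (y) x 8 thick, 0.4 kg, with an upright lug in the middle to hold it by, 60 (x) x 14 (y), 8 to 50 mm above the underside. Origin: centre of the underside. Two 13 dia. holes on its x axis, each 70, 80 or 90 mm from the centre (one plate of each). The one that fits drops right down; the others stay up on the pins. Same either way round
- plate_b: aluminium mounting plate, 206 (x) x 64 (y) x 8 thick, 0.4 kg, with an upright lug in the middle to hold it by, 60 (x) x 14 (y), 8 to 50 mm above the underside. Origin: centre of the underside. Two 13 dia. holes on its x axis, each 70, 80 or 90 mm from the centre (one plate of each). The one that fits drops right down; the others stay up on the pins. Same either way round
- plate_c: aluminium mounting plate, 206 (x) x 64 (y) x 8 thick, 0.4 kg, with an upright lug in the middle to hold it by, 60 (x) x 14 (y), 8 to 50 mm above the underside. Origin: centre of the underside. Two 13 dia. holes on its x axis, each 70, 80 or 90 mm from the centre (one plate of each). The one that fits drops right down; the others stay up on the pins. Same either way round
- buffer_1: black rubber buffer, a plain upright cylinder 56 dia. x 50 tall, 0.14 kg. Origin: centre of its underside. Two or three of the four are there (None: absent, or held)
- buffer_2: black rubber buffer, a plain upright cylinder 56 dia. x 50 tall, 0.14 kg. Origin: centre of its underside. Two or three of the four are there (None: absent, or held)
- buffer_3: black rubber buffer, a plain upright cylinder 56 dia. x 50 tall, 0.14 kg. Origin: centre of its underside. Two or three of the four are there (None: absent, or held)
- buffer_4: black rubber buffer, a plain upright cylinder 56 dia. x 50 tall, 0.14 kg. Origin: centre of its underside. Two or three of the four are there (None: absent, or held)
- brush: a flat paint brush, a bystander
- wrench: a spanner, a bystander
- screwdriver: a screwdriver, a bystander
- tin: a metal can, 60 dia., 85 tall, a bystander
- jar: a lidded jar, 56 dia., 80 tall, a bystander
- block: a wooden block, 50 x 90 x 40, a bystander
Mind the look-alikes: they are no part of the job. Leave any turquoise look-alike of the plate_b alone. Leave any pink look-alike of the buffer_4 alone.

How it is judged:
On the way, in this order (a step that is already met when the one before it is completed fails the run):
1. the cap is unscrewed and lifted clear of the neck (horizontal distance between cap and case_seat above 0.08 m), for 0.2 s.
2. the matching plate sits flat on the neck over both pins (((horizontal distance between plate_a and case_seat below 0.006 m and z of plate_a in the frame of case_seat between -0.004 and 0.004 m and angle between plate_a's own z axis and vertical below 0.04 rad and angle between the x axis of plate_a and the x axis of case, either way round below 0.08 rad) or (horizontal distance between plate_b and case_seat below 0.006 m and z of plate_b in the frame of case_seat between -0.004 and 0.004 m and angle between plate_b's own z axis and vertical below 0.04 rad and angle between the x axis of plate_b and the x axis of case, either way round below 0.08 rad) or (horizontal distance between plate_c and case_seat below 0.006 m and z of plate_c in the frame of case_seat between -0.004 and 0.004 m and angle between plate_c's own z axis and vertical below 0.04 rad and angle between the x axis of plate_c and the x axis of case, either way round below 0.08 rad))), for 0.2 s.
At the end, for the whole second after the job is handed in: One plate on the rim over both pins (6 mm, height 4 mm, level), the others flat on the bench. Cap (skirt down) and all buffers upright and still on the shelf, within 16 mm of its centre line, each buffer within 92 mm (centres) of another, the cap within 92 mm of a buffer at an end (((horizontal distance between plate_a and case_seat below 0.006 m and z of plate_a in the frame of case_seat between -0.004 and 0.004 m and angle between plate_a's own z axis and vertical below 0.04 rad and angle between the x axis of plate_a and the x axis of case, either way round below 0.08 rad) or (horizontal distance between plate_b and case_seat below 0.006 m and z of plate_b in the frame of case_seat between -0.004 and 0.004 m and angle between plate_b's own z axis and vertical below 0.04 rad and angle between the x axis of plate_b and the x axis of case, either way round below 0.08 rad) or (horizontal distance between plate_c and case_seat below 0.006 m and z of plate_c in the frame of case_seat between -0.004 and 0.004 m and angle between plate_c's own z axis and vertical below 0.04 rad and angle between the x axis of plate_c and the x axis of case, either way round below 0.08 rad)) and ((horizontal distance between plate_a and case_seat below 0.006 m and z of plate_a in the frame of case_seat between -0.004 and 0.004 m and angle between plate_a's own z axis and vertical below 0.04 rad and angle between the x axis of plate_a and the x axis of case, either way round below 0.08 rad) or (height (world z) of plate_a below 0.01 m and angle between plate_a's own z axis and vertical below 0.1 rad)) and ((horizontal distance between plate_b and case_seat below 0.006 m and z of plate_b in the frame of case_seat between -0.004 and 0.004 m and angle between plate_b's own z axis and vertical below 0.04 rad and angle between the x axis of plate_b and the x axis of case, either way round below 0.08 rad) or (height (world z) of plate_b below 0.01 m and angle between plate_b's own z axis and vertical below 0.1 rad)) and ((horizontal distance between plate_c and case_seat below 0.006 m and z of plate_c in the frame of case_seat between -0.004 and 0.004 m and angle between plate_c's own z axis and vertical below 0.04 rad and angle between the x axis of plate_c and the x axis of case, either way round below 0.08 rad) or (height (world z) of plate_c below 0.01 m and angle between plate_c's own z axis and vertical below 0.1 rad)) and x of cap in the frame of shelf_line between -0.016 and 0.016 m and y of cap in the frame of shelf_line between -0.14 and 0.14 m and z of cap in the frame of shelf_line between -0.005 and 0.005 m and angle between each of cap, buffer_1, buffer_2, buffer_3, buffer_4's own z axis and vertical below 0.1 rad and linear speed of each of cap, buffer_1, buffer_2, buffer_3, buffer_4 below 0.02 m/s and x of buffer_1 in the frame of shelf_line between -0.016 and 0.016 m and y of buffer_1 in the frame of shelf_line between -0.14 and 0.14 m and z of buffer_1 in the frame of shelf_line between -0.005 and 0.005 m and x of buffer_2 in the frame of shelf_line between -0.016 and 0.016 m and y of buffer_2 in the frame of shelf_line between -0.14 and 0.14 m and z of buffer_2 in the frame of shelf_line between -0.005 and 0.005 m and x of buffer_3 in the frame of shelf_line between -0.016 and 0.016 m and y of buffer_3 in the frame of shelf_line between -0.14 and 0.14 m and z of buffer_3 in the frame of shelf_line between -0.005 and 0.005 m and x of buffer_4 in the frame of shelf_line between -0.016 and 0.016 m and y of buffer_4 in the frame of shelf_line between -0.14 and 0.14 m and z of buffer_4 in the frame of shelf_line between -0.005 and 0.005 m and (distance between cap and buffer_1 below 0.092 m or distance between cap and buffer_2 below 0.092 m or distance between cap and buffer_3 below 0.092 m or distance between cap and buffer_4 below 0.092 m) and (distance between buffer_1 and buffer_2 below 0.092 m or distance between buffer_1 and buffer_3 below 0.092 m or distance between buffer_1 and buffer_4 below 0.092 m) and (distance between buffer_2 and buffer_1 below 0.092 m or distance between buffer_2 and buffer_3 below 0.092 m or distance between buffer_2 and buffer_4 below 0.092 m) and (distance between buffer_3 and buffer_1 below 0.092 m or distance between buffer_3 and buffer_2 below 0.092 m or distance between buffer_3 and buffer_4 below 0.092 m) and (distance between buffer_4 and buffer_1 below 0.092 m or distance between buffer_4 and buffer_2 below 0.092 m or distance between buffer_4 and buffer_3 below 0.092 m)); the robot touches nothing.
It fails at once if a bystander (brush, spanner, screwdriver, can, jar, block) is shifted by more than 6 cm (distance of any of brush, wrench, screwdriver, tin, jar, block from where it was at the start of the episode above 0.06 m).
Of buffer_1, buffer_2, buffer_3, buffer_4 only 2 to 3 are there at a start; the rules pass over those that are not, and their reading is None.
At some moment in a run one of buffer_1, buffer_2, buffer_3, buffer_4 may be knocked a few centimetres aside while the robot is not near it.
It also fails if it takes over 210 s, if anything falls off the work surface, if the arm or the gripper's body presses on something with over 40 N, if the wrist force passes 120 N, or if a joint passes its speed limit or range.

### The arm

A 6-joint arm with a two-finger parallel gripper is mounted at the origin on the work surface. World frame = base frame: x ahead of the robot, y to its left, z up, the work surface at z = 0. Lengths are in m, angles in rad, forces in N, time in s.
With the tool pointing down it reaches from about 0.2 to 0.875 m from the base axis. Payload 3.4 kg.
Tool frame: the origin (TCP) lies midway between the tips of the shut fingers; the grasp point (between the pads) lies 19 mm behind it; z points along the fingers, y is the line along which they close (so a half turn about z gives the same grasp; the last joint's range is limited). The gripper opens to 94 mm and grips with 3 to 60 N. Pads are 16 mm wide; open, the fingers measure 119 mm over their backs; the gripper's body (75 mm by 177 mm) begins 78 mm behind the grasp point.
Start: joints at [0.989, 0.276, 1.505, -0, 1.361, -0.121], TCP at [0.256, 0.515, 0.205] pointing down, gripper open.
Joint ranges: [-2.89, 2.89], [-0.75, 2.08], [0.22, 2.7], [-1.18, 4.32], [0.11, 2.71], [-2.7, 2.7]. Speed limits (rad/s): [2.57, 2.57, 3.14, 3.14, 3.14, 3.14].

### API

Orientations are given as a unit quaternion [x, y, z, w].
In Python, from station import ctrl gives the robot as it stands. The module is installed in compiled form; this text tells all that it offers.
- The arm moves only by the tool apply_moves, never from a script. Its argument "series" is a list of rows, each a list of 3 entries, a list of its own where there are three numbers: the shift along the world's x, y, z in mm, then the turn, a rotation vector about the world's x, y, z in rad, then the opening, from 0 (shut) to 1 (fully open). In form: [[[x, y, z], [ax, ay, az], grip], ...]. A call has 1 to 8 rows; each row shifts and turns the commanded pose from where the row before left it; what a row does not reach is not made up. A row lasts 1/10 s, in which the tool goes at most 50 mm and 8.59 degrees, less where a joint would pass 70% of its speed; a pose out of reach is approached as far as the arm can. A call is refused whole if a number of a shift passes 50 or a number of a turn 0.15, either way. A call with a gripper value outside its range is refused whole. The fingers move at their own pace and stop on an object; the grip force is fixed at half the most. Time passes only in rows, so rows that do not move let the fingers close. It gives the time, the measured TCP pose, the force, the opening and the grip force at its end, in the units of the state.
- ctrl.get_obs(): the state, without advancing time (a new reading comes with each control period).
- ctrl.capture(name): name is "side" or "top"; returns the picture (384x512x3 uint8, red, green, blue); there is no depth.
- ctrl.camera_model(name): a dict with "fov_y" (degrees; the focal length in pixels is half the picture's height over the tangent of half this angle, whatever the lens; pixels are square), "cx", "cy" (the principal point, pixels), "R" (3x3) and "t" (3): a world point X has camera coordinates R X + t. Camera axes: x right, y down, z forward; pixel columns grow to the right and rows downward; lengths in m; the calibration is good to about 2 mm. A picture is of the moment at which its call begins. camera_model takes no time and is no camera call.
- ctrl.hand_in(): hands the job in; it is judged then, once.
The state is a dict: "time_s": time; "qpos": joint angles; "dq": joint speeds; "joint_efforts": joint torques, N m; "tool_pos": TCP position; "ee_rot": TCP orientation; "ft_force": force on the tool from outside, world axes, zero at the start; "wrist_torque": the same for the moment, N m; "width": opening from 0.0 (shut) to 1.0 (fully open); "grip_force": force on a finger pad.
Only numpy, scipy, OpenCV 4.12 (cv2) and the standard library are available. Lean on these libraries where they do the work, as an engineer would, in place of code of your own. Each camera call takes 0.05 s, during which the arm holds its last target. There are 200 camera calls.

## Working session

There is one attempt and no reset: what is moved stays moved. The work goes in short steps, Python scripts to look and compute and a tool call to move; the robot and the scene stay as the last step left them, time stands still between calls to the robot, and variables do not carry over. Pictures are saved under pics/ and viewed, at most 14 in all, crops included, and the job is handed in when it is done.

Besides the shell and the picture viewer there is one more tool, called as name(argument=value, ...), one argument or row to a line, values as JSON. apply_moves: Moves the arm, as the interface text tells. Its arguments: {"type":"object","properties":{"series":{"type":"array"}},"required":["series"]}

```bash
mkdir -p pics; cat > h.py <<'E'
import numpy as np, cv2
from station import ctrl
def cam(n):
    m=ctrl.camera_model(n); return m, 192/np.tan(np.radians(m['fov_y'])/2), np.array(m['R']), np.array(m['t'])
def snap(n,f=None):
    im=ctrl.capture(n)[:,:,::-1].copy()
    if f: cv2.imwrite('pics/'+f,im)
    return im
def ray(n,u,v,z):
    m,f,R,t=cam(n); c=-R.T@t; d=R.T@np.array([(u-m['cx'])/f,(v-m['cy'])/f,1]); return c+d*(z-c[2])/d[2]
def proj(n,X):
    m,f,R,t=cam(n); p=R@np.array(X)+t; return np.array([f*p[0]/p[2]+m['cx'],f*p[1]/p[2]+m['cy']])
E
python3 - <<'E'
from h import *
for n in('top','side'):
    im=snap(n); cv2.imwrite(f'pics/{n}0.png',cv2.resize(im,(800,600),interpolation=cv2.INTER_CUBIC)); print(ctrl.camera_model(n))
print(ctrl.get_obs())
E
```

```text
{'fov_y': 45.37014511473033, 'cx': 263.58613884660866, 'cy': 185.81202384524252, 'R': array([[ 0.02772405, -0.99950128, -0.01511851],
       [-0.99125583, -0.02553712, -0.12945939],
       [ 0.12900875,  0.01857545, -0.99146946]]), 't': array([-0.05959063,  0.55147882,  1.47984649])}
{'fov_y': 43.0782634540445, 'cx': 246.7760816105448, 'cy': 198.3809968626297, 'R': array([[ 0.78261226, -0.62245263,  0.00841325],
       [-0.31479383, -0.40737897, -0.85729063],
       [ 0.53705018,  0.66827771, -0.51476402]]), 't': array([-0.46669698,  0.24674092,  1.5607195 ])}
{'time_s': 0.1, 'qpos': array([ 9.88976037e-01,  2.76499649e-01,  1.50599497e+00,  6.25420957e-06,
        1.36064866e+00, -1.20982223e-01]), 'dq': array([-0.00031174, -0.00151691, -0.00224052,  0.00084221, -0.00200908,
        0.00073874]), 'joint_efforts': array([ 7.59131017e-04, -4.05456519e+01, -2.37779438e+01,  7.02371146e-02,
        2.98332784e-02, -4.71314661e-05]), 'tool_pos': array([0.25542509, 0.51460837, 0.20471413]), 'ee_rot': array([ 2.28386071e-01,  9.73570337e-01, -7.26881767e-04, -2.69744236e-04]), 'ft_force': array([ 0.34217719, -0.39671199, -0.76998825]), 'wrist_torque': array([ 0.01630739,  0.00944848, -0.05496324]), 'grip_force': 0.0, 'width': 0.9995891022464571}
```

View pics/top0.png

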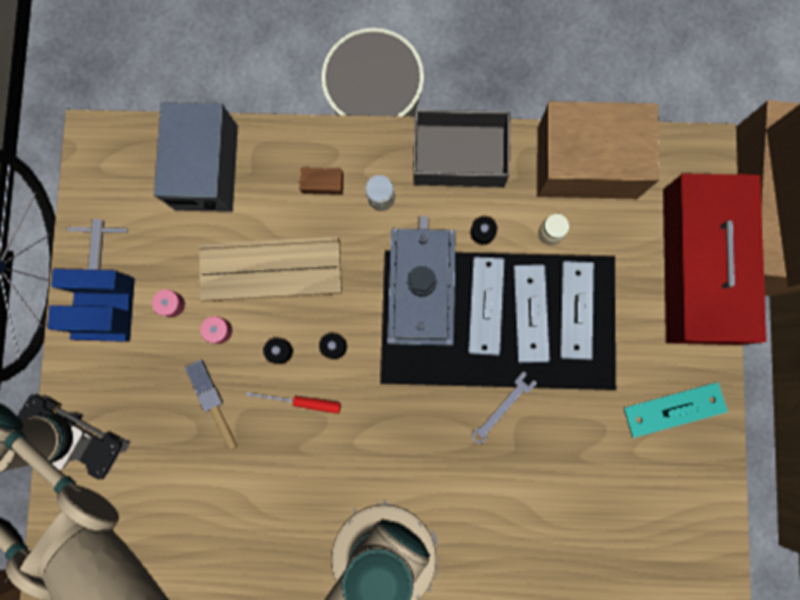

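View pics/side0.png

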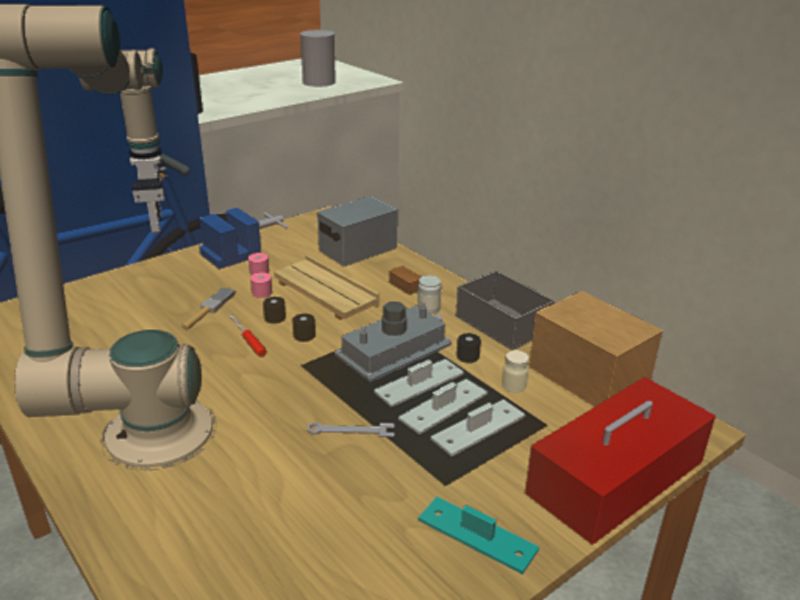

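Top view: case and cap near (422,281); plates at (486,306), (532,314) and (577,310); shelf at (270,270). The three black buffers are at (484,230), (278,350) and (333,345). The pink and turquoise look-alikes are separate from these. The side view agrees. Next I'll measure.

```bash
python3 - <<'E'
from h import *
im=snap('top','top1.png'); s=1.5625
hsv=cv2.cvtColor(im,cv2.COLOR_BGR2HSV)
cr=im[130:245,235:390]; cv2.imwrite('pics/crop1.png',cv2.resize(cr,None,fx=5,fy=5,interpolation=cv2.INTER_CUBIC))
cr=im[145:200,120:225]; cv2.imwrite('pics/crop2.png',cv2.resize(cr,None,fx=7,fy=7,interpolation=cv2.INTER_CUBIC))
V=hsv[:,:,2];S=hsv[:,:,1]
def blobs(m,lo,hi,z,box):
    k=np.zeros_like(m);x0,y0,x1,y1=box;k[y0:y1,x0:x1]=m[y0:y1,x0:x1]
    for c in cv2.findContours(k,cv2.RETR_EXTERNAL,cv2.CHAIN_APPROX_NONE)[0]:
        a=cv2.contourArea(c)
        if lo<a<hi:
            r=cv2.minAreaRect(c); b=cv2.boxPoints(r); W=np.array([ray('top',*p,z)[:2] for p in b])
            e=[W[1]-W[0],W[2]-W[1]]; l=max(e,key=np.linalg.norm)
            print(a,np.round(r[0],1),'W',np.round(W.mean(0),4),'len',[round(np.linalg.norm(q),3) for q in e],'ang',round(np.degrees(np.arctan2(l[1],l[0])),1))
print('plates');blobs(((V>140)&(S<60)).astype(np.uint8),400,3000,.008,(295,160,390,240))
print('buffers');blobs(((V<60)&(S<120)).astype(np.uint8),80,600,.045,(160,130,240,240));blobs(((V<50)).astype(np.uint8),80,600,.045,(296,130,330,159))
print('case V samples',im[160:220:6,270])
E
```

```text
plates
1073.5 [339.8 200. ] W [ 0.5161 -0.2999] len [np.float64(0.064), np.float64(0.204)] ang -177.1
1081.5 [369.  198.4] W [ 0.5242 -0.3969] len [np.float64(0.205), np.float64(0.064)] ang -0.9
1077.0 [310.9 195.3] W [ 0.5294 -0.2036] len [np.float64(0.205), np.float64(0.064)] ang -1.9
buffers
209.5 [177.5 224. ] W [0.4193 0.2314] len [np.float64(0.052), np.float64(0.056)] ang -88.5
195.0 [213. 221.] W [0.4321 0.1162] len [np.float64(0.052), np.float64(0.052)] ang -88.5
194.0 [309.5 147. ] W [ 0.6851 -0.1933] len [np.float64(0.05), np.float64(0.054)] ang -179.3
case V samples [[127 111 100]
 [126 109  99]
 [ 71  66  58]
 [ 72  65  58]
 [ 70  64  56]
 [104  89  82]
 [124 108  97]
 [127 110 100]
 [110  99  95]
 [128 111 101]]
```

View pics/crop1.png

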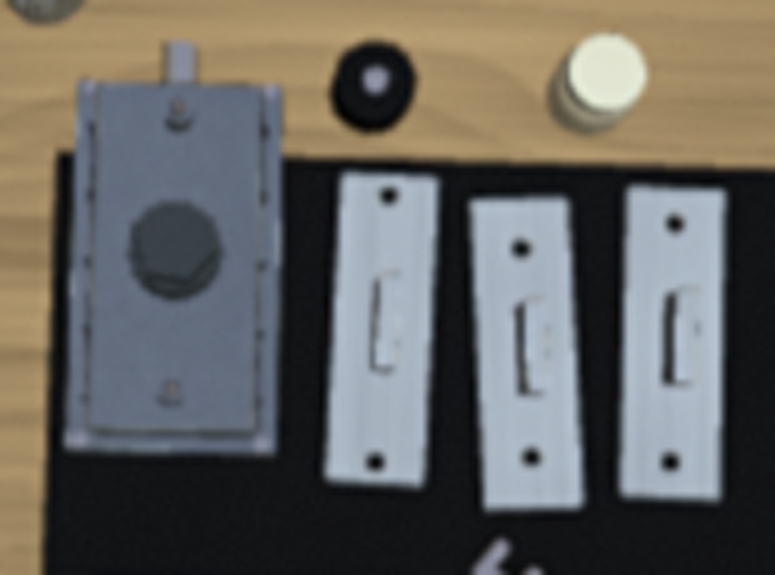

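View pics/crop2.png

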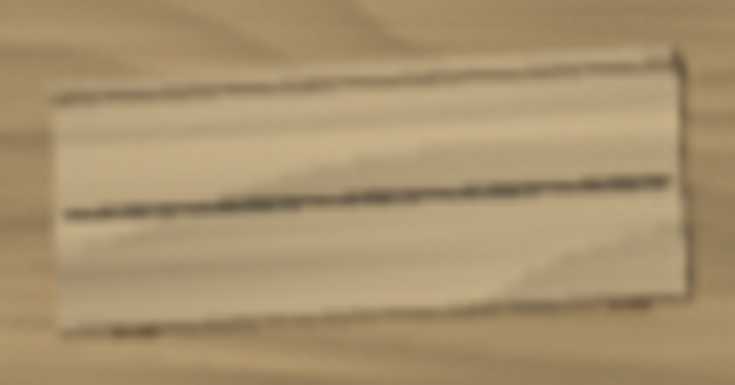

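Crop 1 (×5, offset 235,130): hole pairs are about 53, 42 and 48 px apart, i.e. 90, 70 and 80 mm. The pins at about (180,107) and (170,386) are about 56 px apart. Crop 2 shows the shelf line running from (65,214) to (670,182). Next I'll convert these to positions and look at the hexagon.

```bash
python3 - <<'E'
from h import *
T=lambda u,v,z:np.round(ray('top',235+u/5,130+v/5,z)[:2],4)
a,b=T(179,106,.100),T(170,386,.100); print('pins',a,b,np.linalg.norm(a-b),(a+b)/2,np.degrees(np.arctan2(*(a-b)[::-1])))
for p,q in(((389,195),(376,461)),((521,248),(531,457)),((675,223),(670,461))):
    a,b=T(*p,.008),T(*q,.008); print('holes',a,b,np.linalg.norm(a-b),(a+b)/2,np.degrees(np.arctan2(*(a-b)[::-1])))
L=lambda u,v:ray('top',120+u/7,145+v/7,.03)[:2]
a,b=L(52,214.6),L(686,181); print('shelf',a,b,np.linalg.norm(a-b),(a+b)/2,np.degrees(np.arctan2(*(a-b)[::-1])))
# case body corners (top z=.06)
c=[T(95,85,.06),T(262,88,.06),T(255,433,.06),T(90,428,.06)]; print('case',np.mean(c,0),c)
im=cv2.imread('pics/top1.png'); A=im[165:195,255:287]
A=cv2.resize(A,(400,400),interpolation=cv2.INTER_CUBIC); A=np.clip((A.astype(float)-30)*2.5,0,255).astype(np.uint8)
s=snap('side','side1.png'); p=proj('side',[.565,-.075,.09]).astype(int); print(p)
B=s[p[1]-35:p[1]+35,p[0]-40:p[0]+40]; B=cv2.resize(B,(457,400),interpolation=cv2.INTER_CUBIC)
cv2.imwrite('pics/m1.png',cv2.resize(np.hstack([A,B]),(798,372)))
E
```

```text
pins [ 0.6563 -0.0659] [ 0.4773 -0.0649] 0.17900279327429502 [ 0.5668 -0.0654] -0.320084823781669
holes [ 0.6178 -0.2085] [ 0.4387 -0.2024] 0.17920385040506248 [ 0.52825 -0.20545] -1.9506934902265889
holes [ 0.584  -0.2975] [ 0.4441 -0.305 ] 0.14010089221700192 [ 0.51405 -0.30125] 3.068673225781368
holes [ 0.6036 -0.4005] [ 0.4439 -0.3969] 0.15974057092673735 [ 0.52375 -0.3987 ] -1.2913580389139403
shelf [0.57602532 0.41026917] [0.59986923 0.10843723] 0.3027722752381152 [0.58794728 0.2593532 ] 94.51683188331596
case [ 0.5648   -0.066025] [array([ 0.6773, -0.0103]), array([ 0.678 , -0.1198]), array([ 0.4518, -0.1201]), array([ 0.4521, -0.0139])]
[253 204]
```

View pics/m1.png

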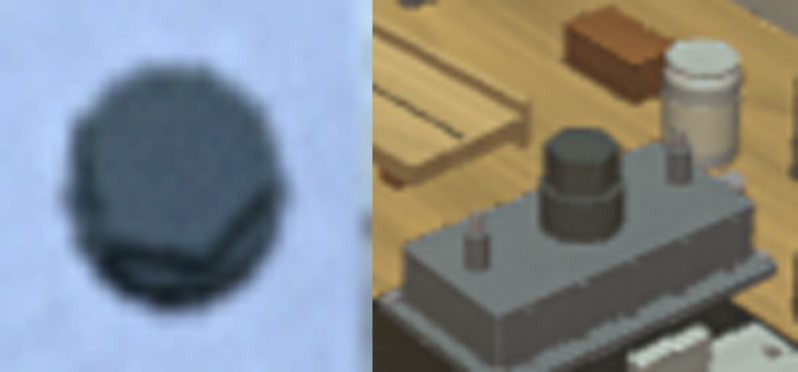

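The pins are 180 mm apart, so the 90 mm plate at (0.528, -0.205) fits. The montage shows the hexagon's near flat with its normal about -8° from x, with vertices at about (100,240) and (205,250). Now moving above the cap while winding the wrist back.

apply_moves(
  series=[
    [[13,-25,0],[0,0,-0.15],1],
    [[13,-25,0],[0,0,-0.15],1],
    [[13,-25,0],[0,0,-0.15],1],
    [[13,-25,0],[0,0,-0.15],1],
    [[13,-25,0],[0,0,-0.15],1],
    [[13,-25,0],[0,0,-0.15],1],
    [[13,-25,0],[0,0,-0.15],1],
    [[13,-25,0],[0,0,-0.15],1],
  ],
)

```text
time_s: 1.0
tool_pos: [0.36, 0.3139, 0.2054]
ee_rot: [0.74, 0.672, -0.0, 0.0]
ft_force: [-0.4, 0.3, -0.3]
width: 0.998
grip_force: 0.0
```

apply_moves(
  series=[
    [[13,-25,0],[0,0,-0.15],1],
    [[13,-25,0],[0,0,-0.15],1],
    [[13,-25,0],[0,0,-0.15],1],
    [[13,-25,0],[0,0,-0.15],1],
    [[13,-25,0],[0,0,-0.15],1],
    [[13,-25,0],[0,0,-0.15],1],
    [[13,-25,0],[0,0,-0.15],1],
    [[13,-25,0],[0,0,-0.15],1],
  ],
)

```text
time_s: 1.8
tool_pos: [0.464, 0.1139, 0.2054]
ee_rot: [0.991, 0.137, -0.0, -0.0]
ft_force: [-0.4, 0.1, -0.1]
width: 1.003
grip_force: 0.0
```

apply_moves(
  series=[
    [[14,-25,0],[0,0,-0.15],1],
    [[14,-25,0],[0,0,-0.15],1],
    [[14,-25,0],[0,0,-0.15],1],
    [[14,-25,0],[0,0,-0.15],1],
    [[14,-25,0],[0,0,-0.15],1],
    [[14,-25,0],[0,0,-0.15],1],
    [[14,-25,0],[0,0,-0.05],1],
    [[0,0,0],[0,0,0],1],
  ],
)

```text
time_s: 2.6
tool_pos: [0.5633, -0.063, 0.2049]
ee_rot: [0.944, -0.33, 0.0, 0.001]
ft_force: [-0.2, 0.7, 0.1]
width: 1.001
grip_force: 0.0
```

apply_moves(
  series=[
    [[3,-3,-20],[0,0,0],1],
    [[0,0,-20],[0,0,0],1],
    [[0,0,-20],[0,0,0],1],
    [[0,0,-20],[0,0,0],1],
    [[0,0,-15],[0,0,0],1],
    [[0,0,-12],[0,0,0],1],
    [[0,0,0],[0,0,0],1],
  ],
)

```text
time_s: 3.3
tool_pos: [0.563, -0.0621, 0.0969]
ee_rot: [0.945, -0.328, -0.002, 0.0]
ft_force: [-0.2, 0.5, -0.1]
width: 0.996
grip_force: 0.0
```

apply_moves(
  series=[
    [[0,0,0],[0,0,0],0.6],
    [[0,0,0],[0,0,0],0.3],
    [[0,0,0],[0,0,0],0.2],
    [[0,0,0],[0,0,0],0],
    [[0,0,0],[0,0,0],0],
    [[0,0,0],[0,0,0],0],
    [[0,0,0],[0,0,0],0],
    [[0,0,0],[0,0,0],0],
  ],
)

```text
time_s: 4.1
tool_pos: [0.5648, -0.0629, 0.0986]
ee_rot: [0.945, -0.328, 0.0, 0.0]
ft_force: [-0.2, 0.4, 1.0]
width: 0.487
grip_force: 30.0
```

Width is 46 mm, so the grip is across the flats. Unscrewing.

apply_moves(
  series=[
    [[0,0,0.6],[0,0,0.15],0],
    [[0,0,0.6],[0,0,0.15],0],
    [[0,0,0.7],[0,0,0.15],0],
    [[0,0,0.6],[0,0,0.15],0],
    [[0,0,0.7],[0,0,0.15],0],
    [[0,0,0.6],[0,0,0.15],0],
    [[0,0,0.7],[0,0,0.15],0],
    [[0,0,0.6],[0,0,0.15],0],
  ],
)

```text
time_s: 4.9
tool_pos: [0.5647, -0.064, 0.1031]
ee_rot: [0.964, 0.265, -0.0, 0.001]
ft_force: [0.2, -2.7, -2.5]
width: 0.488
grip_force: 30.0
```

apply_moves(
  series=[
    [[0,0,0.6],[0,0,0.15],0],
    [[0,0,0.6],[0,0,0.15],0],
    [[0,0,0.7],[0,0,0.15],0],
    [[0,0,0.6],[0,0,0.15],0],
    [[0,0,0.7],[0,0,0.15],0],
    [[0,0,0.6],[0,0,0.15],0],
    [[0,0,0.7],[0,0,0.15],0],
    [[0,0,0.6],[0,0,0.15],0],
  ],
)

```text
time_s: 5.7
tool_pos: [0.566, -0.0649, 0.1086]
ee_rot: [0.646, 0.763, -0.001, 0.002]
ft_force: [1.9, -4.1, -2.6]
width: 0.486
grip_force: 30.0
```

apply_moves(
  series=[
    [[0,0,0.6],[0,0,0.15],0],
    [[0,0,0.6],[0,0,0.15],0],
    [[0,0,0.7],[0,0,0.15],0],
    [[0,0,0.6],[0,0,0.15],0],
    [[0,0,0.7],[0,0,0.15],0],
    [[0,0,0.6],[0,0,0.15],0],
    [[0,0,0.7],[0,0,0.15],0],
    [[0,0,0.6],[0,0,0.15],0],
  ],
)

```text
time_s: 6.5
tool_pos: [0.567, -0.0642, 0.114]
ee_rot: [0.102, 0.995, -0.001, 0.002]
ft_force: [3.5, -3.1, -3.2]
width: 0.494
grip_force: 30.0
```

apply_moves(
  series=[
    [[0,0,0.6],[0,0,0.15],0],
    [[0,0,0.6],[0,0,0.15],0],
    [[0,0,0.7],[0,0,0.15],0],
    [[0,0,0.6],[0,0,0.15],0],
    [[0,0,0.7],[0,0,0.15],0],
    [[0,0,0.6],[0,0,0.15],0],
    [[0,0,0],[0,0,0],0],
  ],
)

```text
time_s: 7.2
tool_pos: [0.5663, -0.0628, 0.1177]
ee_rot: [-0.338, 0.941, -0.0, 0.002]
ft_force: [3.5, 1.1, -3.0]
width: 0.49
grip_force: 30.0
```

```bash
python3 -c "
from h import *
o=ctrl.get_obs();print(o['qpos'],o['tool_pos'],o['ft_force'],o['wrist_torque'])"
```

```text
[-2.33356090e-01  3.28503155e-01  1.65658474e+00  1.34284648e-03
  1.15347151e+00 -2.49331017e+00] [ 0.56633583 -0.06278427  0.11769421] [ 3.4845649   1.11431983 -2.95772842] [ 0.19572404 -0.79574905  0.06536527]
```

apply_moves(
  series=[
    [[0,0,3],[0,0,0],0],
    [[0,0,5],[0,0,0],0],
    [[0,0,12],[0,0,0],0],
    [[0,0,20],[0,0,0],0],
    [[0,0,20],[0,0,0],0],
    [[0,0,20],[0,0,0],0],
    [[0,0,0],[0,0,0],0],
  ],
)

```text
time_s: 7.9
tool_pos: [0.5653, -0.0634, 0.2009]
ee_rot: [-0.337, 0.941, -0.001, 0.001]
ft_force: [1.6, -0.7, -1.2]
width: 0.488
grip_force: 30.0
```

```bash
python3 -c "
from h import *
o=ctrl.get_obs();print(o['tool_pos'],o['ft_force'])
im=snap('side');cv2.imwrite('pics/s2.png',cv2.resize(im[120:270,150:350],(800,600)))"
```

```text
[ 0.56529417 -0.06337365  0.20092591] [ 1.5762885  -0.68627832 -1.23325774]
```

View pics/s2.png

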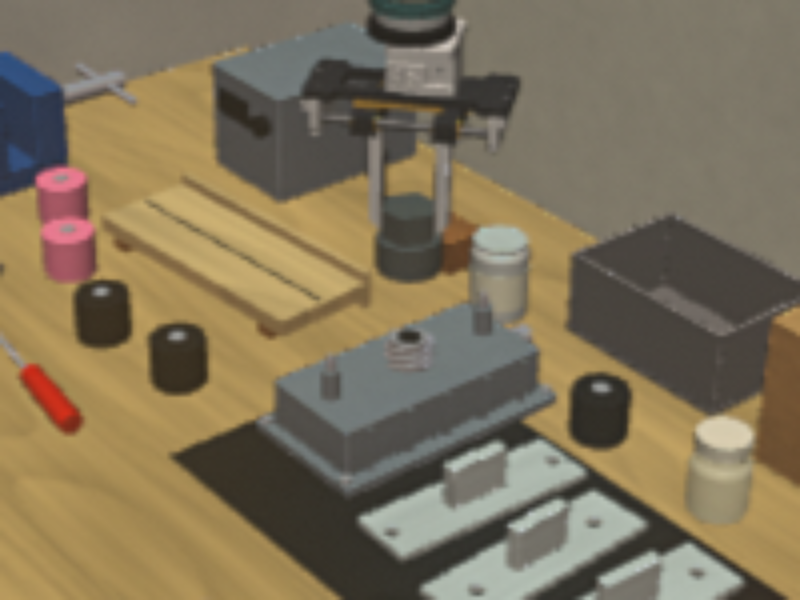

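The cap is held, clear of the neck, at about (408,238); the bare neck is at (408,350). Carrying it to the shelf.

apply_moves(
  series=[
    [[2,14,0],[0,0,-0.15],0],
    [[2,14,0],[0,0,-0.15],0],
    [[2,14,0],[0,0,-0.15],0],
    [[2,14,0],[0,0,-0.15],0],
    [[2,14,0],[0,0,-0.15],0],
    [[2,14,0],[0,0,-0.15],0],
    [[2,14,0],[0,0,-0.15],0],
    [[2,14,0],[0,0,-0.15],0],
  ],
)

```text
time_s: 8.75
tool_pos: [0.579, 0.0495, 0.196]
ee_rot: [0.256, 0.967, -0.001, -0.002]
ft_force: [-0.3, -0.4, -3.0]
width: 0.488
grip_force: 30.0
```

apply_moves(
  series=[
    [[2,14,0],[0,0,-0.15],0],
    [[2,14,-8],[0,0,-0.15],0],
    [[2,14,-10],[0,0,-0.15],0],
    [[2,14,-10],[0,0,-0.15],0],
    [[2,14,-10],[0,0,-0.15],0],
    [[2,14,-10],[0,0,-0.15],0],
    [[3,14,-10],[0,0,-0.08],0],
    [[0,0,0],[0,0,0],0],
  ],
)

```text
time_s: 9.55
tool_pos: [0.5932, 0.1481, 0.1366]
ee_rot: [0.678, 0.735, -0.002, -0.002]
ft_force: [-0.2, 0.2, -1.3]
width: 0.488
grip_force: 30.0
```

```bash
python3 - <<'E'
from h import *
o=ctrl.get_obs();print(o['tool_pos'],o['ee_rot'],o['qpos'])
im=snap('side');p=proj('side',[.59,.2,.08]).astype(int)
cv2.imwrite('pics/s3.png',cv2.resize(im[p[1]-60:p[1]+60,p[0]-80:p[0]+80],(800,600)));print(p)
E
```

```text
[0.59321974 0.14807012 0.13662315] [ 0.67768972  0.73534057 -0.00237752 -0.00228864] [1.30554925e-01 3.77409509e-01 1.52771597e+00 4.92689439e-04
 1.24305086e+00 4.88411408e-02]
[214 176]
```

View pics/s3.png

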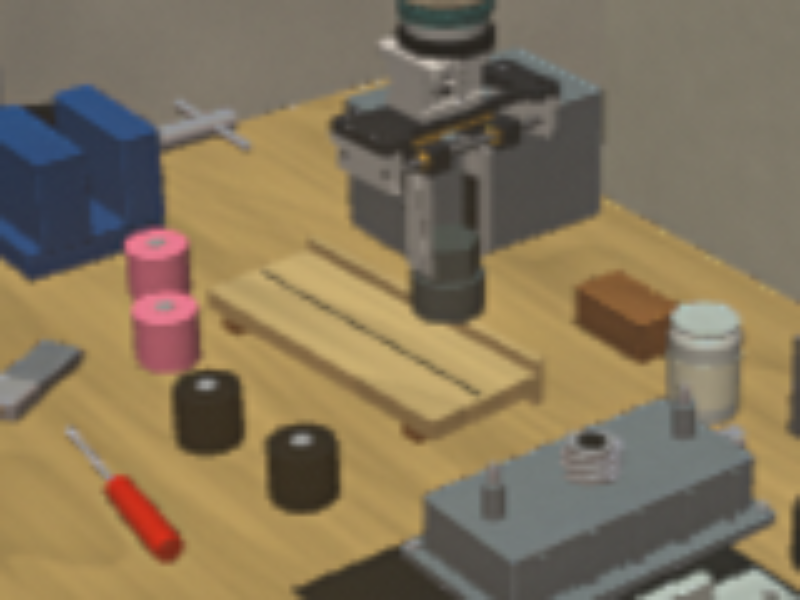

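The cap, around (447,285), hangs above the near end of the shelf. Lowering it.

apply_moves(
  series=[
    [[2,0,-20],[0,0,0],0],
    [[1,0,-20],[0,0,0],0],
    [[0,0,-14],[0,0,0],0],
    [[0,0,-8],[0,0,0],0],
    [[0,0,-3],[0,0,0],0],
    [[0,0,0],[0,0,0],0],
  ],
)

```text
time_s: 10.2
tool_pos: [0.5987, 0.1466, 0.0747]
ee_rot: [0.678, 0.735, -0.0, 0.0]
ft_force: [0.1, 0.7, -2.2]
width: 0.488
grip_force: 30.0
```

apply_moves(
  series=[
    [[0,0,-1],[0,0,0],0],
    [[0,0,-1],[0,0,0],0],
    [[0,0,0],[0,0,0],0],
  ],
)

```text
time_s: 10.5
tool_pos: [0.5989, 0.1471, 0.073]
ee_rot: [0.678, 0.735, 0.0, 0.0]
ft_force: [0.6, -0.2, -1.6]
width: 0.49
grip_force: 30.0
```

apply_moves(
  series=[
    [[0,0,-2],[0,0,0],0],
    [[0,0,0],[0,0,0],0],
  ],
)

```text
time_s: 10.7
tool_pos: [0.5986, 0.1471, 0.0705]
ee_rot: [0.678, 0.735, -0.0, -0.0]
ft_force: [0.3, -1.0, -1.7]
width: 0.485
grip_force: 30.0
```

apply_moves(
  series=[
    [[0,0,-1.5],[0,0,0],0],
    [[0,0,0],[0,0,0],0],
  ],
)

```text
time_s: 10.9
tool_pos: [0.5985, 0.1471, 0.0688]
ee_rot: [0.678, 0.735, -0.0, -0.0]
ft_force: [0.4, -0.5, -1.4]
width: 0.489
grip_force: 30.0
```

apply_moves(
  series=[
    [[0,0,-1],[0,0,0],0],
    [[0,0,0],[0,0,0],0],
  ],
)

```text
time_s: 11.1
tool_pos: [0.5987, 0.147, 0.0686]
ee_rot: [0.678, 0.735, 0.0, 0.0]
ft_force: [-1.0, -0.9, 2.2]
width: 0.486
grip_force: 30.0
```

apply_moves(
  series=[
    [[0,0,0],[0,0,0],0.8],
    [[0,0,0],[0,0,0],0.8],
    [[0,0,0],[0,0,0],0.8],
    [[0,0,20],[0,0,0],0.8],
    [[0,0,35],[0,0,0],0.8],
    [[0,0,45],[0,0,0],0.7],
    [[0,0,30],[0,0,0],0.6],
  ],
)

```text
time_s: 11.8
tool_pos: [0.5997, 0.1472, 0.201]
ee_rot: [0.678, 0.735, 0.001, 0.001]
ft_force: [0.3, 0.3, -0.5]
width: 0.664
grip_force: 0.0
```

apply_moves(
  series=[
    [[-6,-30,0],[0,0,-0.15],0.5],
    [[-6,-30,0],[0,0,-0.15],0.5],
    [[-6,-30,0],[0,0,-0.15],0.5],
    [[-6,-30,0],[0,0,-0.15],0.5],
    [[-6,-30,0],[0,0,-0.15],0.5],
    [[-6,-30,0],[0,0,-0.15],0.5],
    [[-6,-30,0],[0,0,-0.15],0.5],
    [[-6,-30,0],[0,0,-0.15],0.5],
  ],
)

```text
time_s: 12.6
tool_pos: [0.5504, -0.0942, 0.1981]
ee_rot: [0.975, 0.22, 0.0, 0.0]
ft_force: [0.1, -0.3, 0.6]
width: 0.501
grip_force: 0.0
```

apply_moves(
  series=[
    [[-6,-28,0],[0,0,-0.15],0.5],
    [[-6,-28,0],[0,0,-0.15],0.5],
    [[-6,-28,0],[0,0,-0.15],0.5],
    [[-4,-28,0],[0,0,-0.036],0.5],
    [[0,0,0],[0,0,0],0.5],
  ],
)

```text
time_s: 13.1
tool_pos: [0.5284, -0.2083, 0.198]
ee_rot: [1.0, -0.02, 0.0, 0.001]
ft_force: [-0.2, 0.0, -0.5]
width: 0.498
grip_force: 0.0
```

```bash
cat > bl.py <<'E'
from h import *
def bufs(z=.045):
    """black round blobs in the top view: cap + buffers"""
    im=snap('top'); g=im.max(2); out=[]
    for x0,y0,x1,y1 in((100,120,240,250),(296,125,345,158)):
        k=np.zeros(g.shape,np.uint8); k[y0:y1,x0:x1]=g[y0:y1,x0:x1]<85
        for c in cv2.findContours(k,cv2.RETR_EXTERNAL,cv2.CHAIN_APPROX_NONE)[0]:
            if 100<cv2.contourArea(c)<900:
                (u,v),r=cv2.minEnclosingCircle(c); M=cv2.boundingRect(c); print(np.round((u,v,r),1),M,np.round(ray('top',u,v,z)[:2],4))
    return im
E
python3 - <<'E'
from bl import *
o=ctrl.get_obs();print(o['tool_pos'],o['ee_rot'])
im=bufs(); a=cv2.resize(im[120:245,120:390],(800,370),interpolation=cv2.INTER_CUBIC)
s=snap('side'); s=cv2.resize(s[120:270,110:390],(429,230)); 
cv2.imwrite('pics/t4.png',np.vstack([a,cv2.copyMakeBorder(s,0,0,0,371,cv2.BORDER_CONSTANT)]))
E
```

```text
[ 0.52840049 -0.20828089  0.19797737] [ 9.99808998e-01 -1.95179918e-02  8.64025888e-05  1.00367772e-03]
[177.8 224.    9.3] (169, 216, 19, 17) [0.4193 0.2305]
[212.6 221.    8.9] (204, 213, 18, 17) [0.432  0.1173]
[205.3 169.3   9.6] (196, 161, 19, 18) [0.6017 0.1489]
[124.8 125.3  24.8] (100, 120, 50, 15) [0.744  0.4257]
[312.7 146.9  12.1] (301, 138, 21, 20) [ 0.6856 -0.204 ]
```

View pics/t4.png

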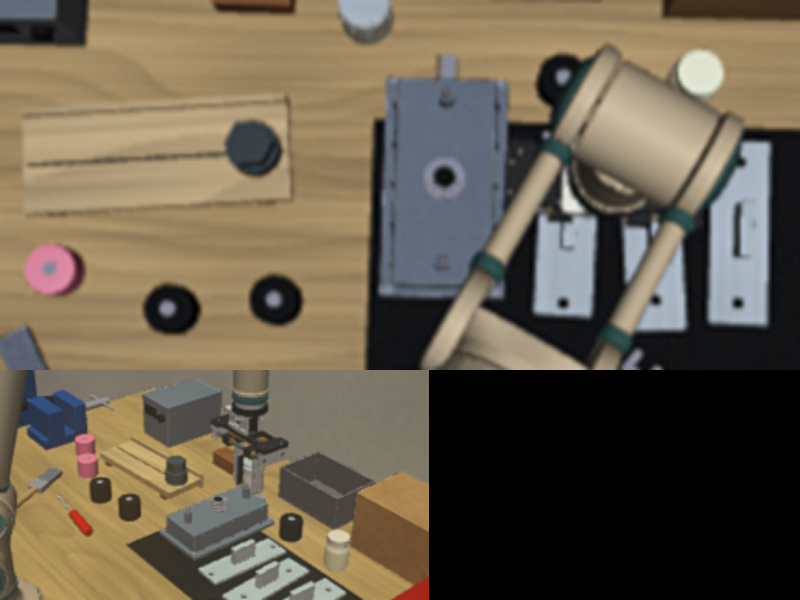

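The cap stands on the shelf line at (252,148). The neck is bare at (445,177). Descending on the near plate's lug.

apply_moves(
  series=[
    [[0,4,-45],[0,0,0],0.5],
    [[0,0,-45],[0,0,0],0.5],
    [[0,0,-45],[0,0,0],0.5],
    [[0,0,-30],[0,0,0],0.5],
    [[0,0,-17],[0,0,0],0.5],
    [[0,0,0],[0,0,0],0.5],
  ],
)

```text
time_s: 13.8
tool_pos: [0.5268, -0.1984, 0.0135]
ee_rot: [1.0, -0.017, -0.003, -0.002]
ft_force: [-0.6, 0.1, 0.3]
width: 0.496
grip_force: 0.0
```

apply_moves(
  series=[
    [[0,0,0],[0,0,0],0.3],
    [[0,0,0],[0,0,0],0.1],
    [[0,0,0],[0,0,0],0],
    [[0,0,0],[0,0,0],0],
    [[0,0,0],[0,0,0],0],
    [[0,0,0],[0,0,0],0],
    [[0,0,0],[0,0,0],0],
  ],
)

```text
time_s: 14.5
tool_pos: [0.5295, -0.2019, 0.0172]
ee_rot: [1.0, -0.018, 0.001, 0.001]
ft_force: [-0.5, -1.2, 5.6]
width: 0.147
grip_force: 30.0
```

```bash
python3 - <<'E'
from h import *
for nm,(u,v),z in(('neck',(445,177),.088),('p+',(447,97),.1),('p-',(442,262),.1)): print(nm,ray('top',120+u*270/800,120+v*125/370,z)[:2])
E
```

```text
neck [ 0.56590358 -0.06631068]
p+ [ 0.65119482 -0.06626526]
p- [ 0.47314851 -0.06554514]
```

Lug held (13.8 mm). Lifting and moving over the neck.

apply_moves(
  series=[
    [[0,0,10],[0,0,0],0],
    [[0,0,30],[0,0,0],0],
    [[0,0,40],[0,0,0],0],
    [[0,0,40],[0,0,0],0],
    [[0,0,10],[0,0,0],0],
  ],
)

```text
time_s: 15.0
tool_pos: [0.5309, -0.2017, 0.1501]
ee_rot: [1.0, -0.018, 0.003, 0.001]
ft_force: [0.5, -1.1, -4.3]
width: 0.149
grip_force: 30.0
```

apply_moves(
  series=[
    [[5,20,0],[0,0,0.029],0],
    [[5,20,0],[0,0,0],0],
    [[5,20,0],[0,0,0],0],
    [[5,20,0],[0,0,0],0],
    [[5,20,0],[0,0,0],0],
    [[6,20,0],[0,0,0],0],
    [[5,14,0],[0,0,0],0],
    [[0,0,0],[0,0,0],0],
  ],
)

```text
time_s: 15.8
tool_pos: [0.5643, -0.065, 0.1447]
ee_rot: [1.0, -0.002, -0.001, -0.001]
ft_force: [0.8, -0.8, -3.5]
width: 0.151
grip_force: 30.0
```

```bash
python3 - <<'E'
from h import *
o=ctrl.get_obs();print(o['tool_pos'],o['ee_rot'],o['ft_force'])
t=snap('top','top5.png'); s=snap('side','side5.png')
a=cv2.resize(t[130:225,235:305],(442,600),interpolation=cv2.INTER_CUBIC)
b=cv2.resize(s[150:250,215:275],(358,600),interpolation=cv2.INTER_CUBIC)
cv2.imwrite('pics/m5.png',np.hstack([a,b]))
E
```

```text
[ 0.56426023 -0.06498849  0.14466463] [ 9.99996994e-01 -2.03645052e-03 -1.17762247e-03 -6.92013281e-04] [ 0.77306434 -0.84728925 -3.49436146]
```

View pics/m5.png

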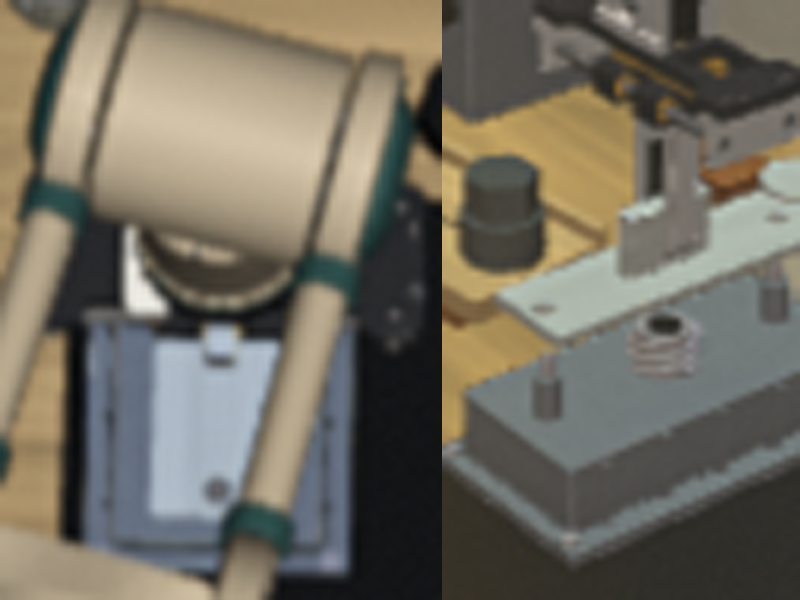

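Right half (side view): the plate is level above the pins. Holes are at (543,308) and (775,216), pin tips at about (547,358) and (773,270). The top view shows the near hole at (217,490). Working out the offset.

```bash
python3 - <<'E'
from h import *
S=lambda u,v,z:np.round(ray('side',215+(u-442)/5.967,150+v/6,z)[:2],4)
zt=.1447-.0172+.008
print('side holes',S(543,308,zt),S(775,216,zt))
for z,(a,b) in ((.104,((547,357),(773,268))),): print('side pin tips',S(*a,z),S(*b,z))
print('side neck rim',S(666,324,.088))
print('top hole',ray('top',235+217/6.314,130+490/6.316,zt))
T=lambda u,v,z:np.round(ray('top',235+u/5,130+v/5,z)[:2],4)
for z in(.088,.104):print('top pins',z,T(179,106,z),T(170,386,z))
s=cv2.imread('pics/side5.png'); b=s[185:225,215:275]; b=np.clip((b.astype(float)-20)*1.3,0,255).astype(np.uint8)
cv2.imwrite('pics/m6.png',cv2.resize(b,(798,532),interpolation=cv2.INTER_CUBIC))
E
```

```text
side holes [ 0.4728 -0.0701] [ 0.6516 -0.071 ]
side pin tips [ 0.4724 -0.0743] [ 0.6453 -0.078 ]
side neck rim [ 0.5677 -0.0685]
top hole [ 0.4731646  -0.06624406  0.1355    ]
top pins 0.088 [ 0.6588 -0.0659] [ 0.4783 -0.0648]
top pins 0.104 [ 0.6555 -0.066 ] [ 0.4769 -0.0649]
```

View pics/m6.png

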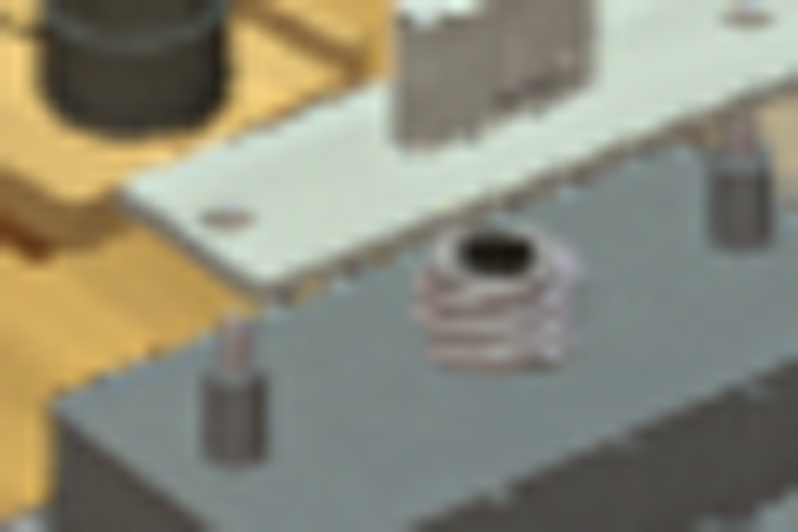

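```bash
python3 - <<'E'
from h import *
S=lambda u,v,z:np.round(ray('side',215+u/13.3-.46,185+v/13.3-.46,z)[:2],4)
print('holes',S(228,217,.1355),S(748,18,.1355)); print('boss',S(236,374,.088),S(740,155,.088),'tip',S(236,322,.104)); print('neck',S(495,256,.088))
print(ctrl.get_obs()['tool_pos'])
E
```

```text
holes [ 0.4741 -0.0671] [ 0.6521 -0.0703]
boss [ 0.4741 -0.07  ] [ 0.6552 -0.0657] tip [ 0.4745 -0.0696]
neck [ 0.5664 -0.0656]
[ 0.56407859 -0.06705178  0.14517212]
```

apply_moves(
  series=[
    [[2.7,0.8,0],[0,0,0],0],
    [[0,0,-14],[0,0,0],0],
    [[0,0,-8],[0,0,0],0],
    [[0,0,-3],[0,0,0],0],
    [[0,0,0],[0,0,0],0],
  ],
)

```text
time_s: 16.4
tool_pos: [0.5669, -0.0665, 0.1205]
ee_rot: [1.0, -0.003, -0.001, -0.0]
ft_force: [-0.5, -0.0, -3.0]
width: 0.151
grip_force: 30.0
```

apply_moves(
  series=[
    [[0,0,-2],[0,0,0],0],
    [[0,0,-2],[0,0,0],0],
    [[0,0,0],[0,0,0],0],
  ],
)

```text
time_s: 16.7
tool_pos: [0.5675, -0.0661, 0.1171]
ee_rot: [1.0, -0.003, 0.0, -0.0]
ft_force: [-0.7, 1.0, -3.5]
width: 0.146
grip_force: 30.0
```

apply_moves(
  series=[
    [[0,0,-2],[0,0,0],0],
    [[0,0,-2],[0,0,0],0],
    [[0,0,0],[0,0,0],0],
  ],
)

```text
time_s: 17.0
tool_pos: [0.5673, -0.0658, 0.1128]
ee_rot: [1.0, -0.003, -0.0, -0.0]
ft_force: [0.6, 0.6, -3.5]
width: 0.146
grip_force: 30.0
```

apply_moves(
  series=[
    [[0,0,-2],[0,0,0],0],
    [[0,0,-2],[0,0,0],0],
    [[0,0,0],[0,0,0],0],
  ],
)

```text
time_s: 17.3
tool_pos: [0.5674, -0.0659, 0.1088]
ee_rot: [1.0, -0.003, -0.0, -0.0]
ft_force: [0.6, 1.5, -4.0]
width: 0.149
grip_force: 30.0
```

apply_moves(
  series=[
    [[0,0,-2],[0,0,0],0],
    [[0,0,-1],[0,0,0],0],
    [[0,0,0],[0,0,0],0],
  ],
)

```text
time_s: 17.6
tool_pos: [0.5674, -0.066, 0.1059]
ee_rot: [1.0, -0.003, -0.0, -0.0]
ft_force: [0.4, 2.3, -3.3]
width: 0.149
grip_force: 30.0
```

apply_moves(
  series=[
    [[0,0,-1],[0,0,0],0],
    [[0,0,-0.5],[0,0,0],0],
    [[0,0,0],[0,0,0],0],
  ],
)

```text
time_s: 17.9
tool_pos: [0.5674, -0.066, 0.1052]
ee_rot: [1.0, -0.003, 0.0, -0.0]
ft_force: [-1.3, 2.5, 2.6]
width: 0.147
grip_force: 30.0
```

apply_moves(
  series=[
    [[0,0,-0.7],[0,0,0],0],
    [[0,0,0],[0,0,0],0],
  ],
)

```text
time_s: 18.1
tool_pos: [0.5674, -0.066, 0.1051]
ee_rot: [1.0, -0.003, 0.0, 0.0]
ft_force: [-3.2, 2.7, 6.5]
width: 0.148
grip_force: 30.0
```

Seated with contact force. Releasing, rising and re-measuring.

apply_moves(
  series=[
    [[0,0,0],[0,0,0],0.4],
    [[0,0,0],[0,0,0],0.5],
    [[0,0,0],[0,0,0],0.5],
    [[0,0,20],[0,0,0],0.6],
    [[0,0,40],[0,0,0.15],0.75],
    [[0,0,40],[0,0,0.15],0.8],
    [[0,0,0],[0,0,0.15],0.8],
  ],
)

```text
time_s: 18.8
tool_pos: [0.5712, -0.0675, 0.2097]
ee_rot: [0.975, 0.223, 0.005, 0.003]
ft_force: [-0.1, 0.5, -0.5]
width: 0.704
grip_force: 0.0
```

apply_moves(
  series=[
    [[0,15,0],[0,0,0.15],0.8],
    [[0,15,0],[0,0,0.15],0.8],
    [[0,15,0],[0,0,0.15],0.8],
    [[0,15,0],[0,0,0.15],0.8],
    [[0,15,0],[0,0,0.15],0.8],
    [[0,15,0],[0,0,0.15],0.8],
    [[0,15,0],[0,0,0.15],0.8],
    [[0,15,0],[0,0,0.15],0.8],
  ],
)

```text
time_s: 19.6
tool_pos: [0.5676, 0.054, 0.2037]
ee_rot: [0.679, 0.734, -0.0, 0.0]
ft_force: [-0.5, -0.2, 0.0]
width: 0.802
grip_force: 0.0
```

```bash
python3 - <<'E'
from bl import *
o=ctrl.get_obs();print(o['tool_pos'],o['ee_rot'])
im=bufs(.03); cv2.imwrite('pics/top7.png',im)
s=snap('side','side7.png'); 
a=cv2.resize(im[120:245,120:390],(800,370),interpolation=cv2.INTER_CUBIC)
b=cv2.resize(s[160:260,180:340],(368,230),interpolation=cv2.INTER_CUBIC)
cv2.imwrite('pics/t7.png',np.vstack([a,cv2.copyMakeBorder(b,0,0,0,432,cv2.BORDER_CONSTANT)]))
print('pred top centre px for side buffers');
g=s.max(2); k=(g<50).astype(np.uint8)
for c in cv2.findContours(k,cv2.RETR_EXTERNAL,cv2.CHAIN_APPROX_NONE)[0]:
    r=cv2.boundingRect(c)
    if 8<r[2]<28 and 10<r[3]<28: print(r,np.round(ray('side',r[0]+r[2]/2,r[1]+r[3]/2,.025)[:2],4))
E
```

```text
[0.56759073 0.05404978 0.20366512] [ 6.78695920e-01  7.34419319e-01 -1.61048598e-04  2.95484061e-04]
[221.5 187.5  11.5] (214, 178, 15, 20) [0.5443 0.0946]
[220.  153.5  30.2] (197, 130, 43, 49) [0.6588 0.1041]
[124.8 125.3  24.8] (100, 120, 50, 15) [0.7479 0.4307]
[309.5 147.2   9.1] (301, 139, 17, 18) [ 0.6875 -0.1945]
pred top centre px for side buffers
(275, 265, 24, 13) [ 0.4618 -0.3742]
(293, 214, 14, 17) [ 0.6892 -0.1969]
(93, 146, 26, 19) [0.3661 0.7571]
(205, 143, 12, 11) [0.7946 0.5243]
(0, 119, 14, 18) [0.1001 1.3696]
```

View pics/t7.png

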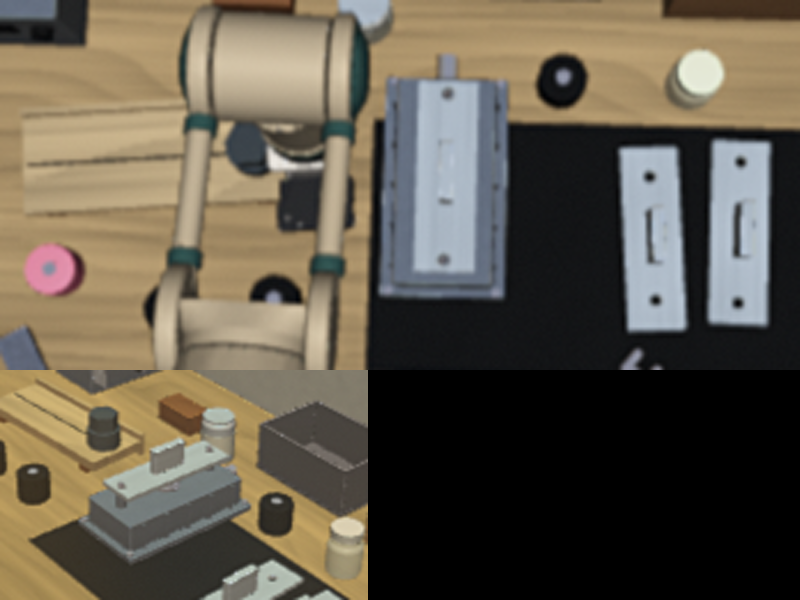

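The plate sits over both pins at (447,177) in the top view. The far buffer is at (562,80), i.e. (0.687, -0.195). Fetching it.

apply_moves(
  series=[
    [[12,-31,0],[0,0,0],0.8],
    [[15,-31,0],[0,0,0],0.8],
    [[15,-31,0],[0,0,0],0.8],
    [[15,-31,0],[0,0,0],0.8],
    [[15,-31,0],[0,0,0],0.8],
    [[15,-31,0],[0,0,0],0.8],
    [[15,-31,0],[0,0,0],0.8],
    [[17,-32,0],[0,0,0],0.8],
  ],
)

```text
time_s: 20.5
tool_pos: [0.6864, -0.1978, 0.2037]
ee_rot: [0.682, 0.731, -0.0, 0.0]
ft_force: [1.1, 0.7, -0.3]
width: 0.801
grip_force: 0.0
```

apply_moves(
  series=[
    [[0,0,0],[0,0,0],0.8],
    [[0,0,-45],[0,0,0],0.8],
    [[0,0,-45],[0,0,0],0.8],
    [[0,0,-45],[0,0,0],0.8],
    [[0,0,-38],[0,0,0],0.8],
    [[0,0,-18],[0,0,0],0.8],
    [[0,0,0],[0,0,0],0.8],
  ],
)

```text
time_s: 21.2
tool_pos: [0.6831, -0.1943, 0.0089]
ee_rot: [0.682, 0.732, -0.002, -0.004]
ft_force: [-0.1, -0.9, -0.4]
width: 0.799
grip_force: 0.0
```

apply_moves(
  series=[
    [[0,0,0],[0,0,0],0.6],
    [[0,0,0],[0,0,0],0.4],
    [[0,0,0],[0,0,0],0.3],
    [[0,0,0],[0,0,0],0.2],
    [[0,0,0],[0,0,0],0.2],
    [[0,0,0],[0,0,0],0.2],
    [[0,0,0],[0,0,0],0.2],
  ],
)

```text
time_s: 21.9
tool_pos: [0.6877, -0.1957, 0.015]
ee_rot: [0.681, 0.732, 0.001, 0.002]
ft_force: [-0.8, -0.3, 6.5]
width: 0.59
grip_force: 30.0
```

Buffer gripped (55.5 mm). Carrying it to the place next to the cap.

apply_moves(
  series=[
    [[0,0,30],[0,0,0],0.2],
    [[0,0,50],[0,0,0],0.2],
    [[0,0,50],[0,0,0],0.2],
    [[0,0,50],[0,0,0],0.2],
    [[-5,20,5],[0,0,0],0.2],
    [[-8,34,0],[0,0,0],0.2],
    [[-8,34,0],[0,0,0],0.2],
    [[-8,34,0],[0,0,0],0.2],
  ],
)

```text
time_s: 22.7
tool_pos: [0.6559, -0.0714, 0.1967]
ee_rot: [0.681, 0.732, -0.0, -0.001]
ft_force: [-0.2, -0.8, -1.4]
width: 0.587
grip_force: 30.0
```

apply_moves(
  series=[
    [[-8,34,0],[0,0,0],0.2],
    [[-8,34,0],[0,0,0],0.2],
    [[-8,34,0],[0,0,0],0.2],
    [[-8,34,0],[0,0,0],0.2],
    [[-8,34,0],[0,0,0],0.2],
    [[-8,34,0],[0,0,0],0.2],
    [[-8,34,0],[0,0,0],0.2],
    [[-8,34,0],[0,0,0],0.2],
  ],
)

```text
time_s: 23.5
tool_pos: [0.5916, 0.2004, 0.1967]
ee_rot: [0.681, 0.732, -0.001, -0.001]
ft_force: [-0.4, -0.8, -2.0]
width: 0.588
grip_force: 30.0
```

apply_moves(
  series=[
    [[-4,24,-10],[0,0,0],0.2],
    [[0,0,-30],[0,0,0],0.2],
    [[0,0,0],[0,0,0],0.2],
  ],
)

```text
time_s: 23.8
tool_pos: [0.585, 0.2231, 0.1532]
ee_rot: [0.68, 0.733, -0.004, -0.003]
ft_force: [-1.1, 0.1, -2.4]
width: 0.592
grip_force: 30.0
```

apply_moves(
  series=[
    [[3,-1,-40],[0,0,0],0.2],
    [[0,0,-40],[0,0,0],0.2],
    [[0,0,-18],[0,0,0],0.2],
    [[0,0,-8],[0,0,0],0.2],
    [[0,0,0],[0,0,0],0.2],
    [[0,0,0],[0,0,0],0.2],
  ],
)

```text
time_s: 24.4
tool_pos: [0.5935, 0.2219, 0.0533]
ee_rot: [0.681, 0.732, 0.001, 0.001]
ft_force: [0.5, -0.2, -1.1]
width: 0.594
grip_force: 30.0
```

apply_moves(
  series=[
    [[0,0,-2],[0,0,0],0.2],
    [[0,0,0],[0,0,0],0.2],
  ],
)

```text
time_s: 24.6
tool_pos: [0.5931, 0.222, 0.051]
ee_rot: [0.681, 0.732, 0.001, 0.001]
ft_force: [0.3, 0.5, -0.6]
width: 0.592
grip_force: 30.0
```

apply_moves(
  series=[
    [[-2,0,-2],[0,0,0],0.2],
    [[0,0,-1],[0,0,0],0.2],
    [[0,0,0],[0,0,0],0.2],
  ],
)

```text
time_s: 24.9
tool_pos: [0.5902, 0.2218, 0.0468]
ee_rot: [0.681, 0.732, -0.0, -0.0]
ft_force: [-0.2, 0.6, -2.2]
width: 0.594
grip_force: 30.0
```

apply_moves(
  series=[
    [[0,0,-1],[0,0,0],0.2],
    [[0,0,-1],[0,0,0],0.2],
    [[0,0,0],[0,0,0],0.2],
  ],
)

```text
time_s: 25.2
tool_pos: [0.5905, 0.2219, 0.0451]
ee_rot: [0.681, 0.732, 0.0, 0.0]
ft_force: [-0.7, 0.1, 0.3]
width: 0.593
grip_force: 30.0
```

apply_moves(
  series=[
    [[0,0,0],[0,0,0],0.75],
    [[0,0,0],[0,0,0],0.8],
    [[0,0,0],[0,0,0],0.8],
    [[0,0,30],[0,0,0],0.8],
    [[0,0,45],[0,0,0],0.8],
    [[0,0,45],[0,0,0],0.8],
    [[0,0,30],[0,0,0],0.8],
    [[0,0,0],[0,0,0],0.8],
  ],
)

```text
time_s: 26.0
tool_pos: [0.5935, 0.2227, 0.2006]
ee_rot: [0.681, 0.732, 0.005, 0.003]
ft_force: [1.2, -0.0, 0.9]
width: 0.801
grip_force: 0.0
```

```bash
cat >> bl.py <<'E'
def side(thr=50):
    s=snap('side'); k=(s.max(2)<thr).astype(np.uint8)
    for c in cv2.findContours(k,cv2.RETR_EXTERNAL,cv2.CHAIN_APPROX_NONE)[0]:
        r=cv2.boundingRect(c)
        if 8<r[2]<30 and 10<r[3]<32 and r[0]>110: print('side',r,np.round(ray('side',r[0]+r[2]/2,r[1]+r[3]/2,.025)[:2],4),'shelf',np.round(ray('side',r[0]+r[2]/2,r[1]+r[3]/2,.055)[:2],4))
    return s
E
python3 - <<'E'
from bl import *
print(ctrl.get_obs()['tool_pos']); im=bufs(.03); s=side(60)
print([proj('side',p) for p in((.419,.231,.025),(.432,.117,.025))])
cv2.imwrite('pics/s8.png',np.hstack([cv2.resize(im[120:245,100:290],(430,283)),cv2.resize(s[130:240,150:290],(360,283))]))
E
```

```text
[0.59347457 0.22268105 0.20057087]
[212.7 221.2   8.8] (204, 213, 18, 17) [0.4321 0.1191]
[205.5 169.5   9.2] (197, 161, 18, 18) [0.6035 0.1505]
[173.5 204.   45. ] (151, 159, 41, 91) [0.4853 0.2511]
[158.1 139.1  22.7] (141, 120, 36, 41) [0.7029 0.3147]
side (188, 201, 13, 17) [0.4324 0.1148] shelf [0.4074 0.0741]
side (169, 191, 13, 15) [0.4178 0.2291] shelf [0.3932 0.1849]
side (207, 173, 12, 14) [0.6226 0.2629] shelf [0.5918 0.2177]
side (206, 143, 12, 11) [0.7984 0.5214] shelf [0.7623 0.4684]
side (215, 41, 12, 20) [1.9037 1.9753] shelf [1.8343 1.8784]
side (132, 34, 11, 19) [1.4867 2.5916] shelf [1.4299 2.4762]
[array([175.50746384, 198.20569998]), array([194.09428991, 209.28633153])]
```

View pics/s8.png

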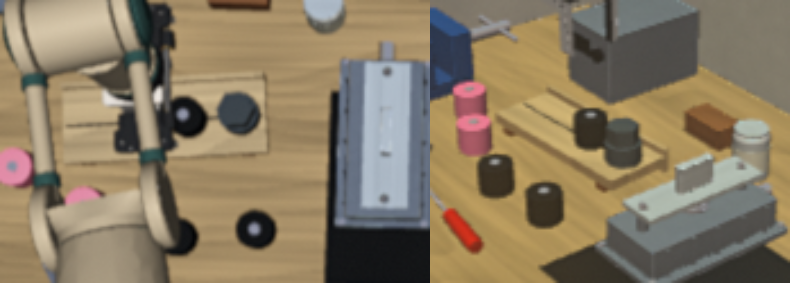

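The shelf holds the buffer and cap side by side. The remaining buffers are still at (0.432, 0.117) and (0.418, 0.230). Taking the nearer one.

apply_moves(
  series=[
    [[-26,-17,0],[0,0,0],0.8],
    [[-26,-17,0],[0,0,0],0.8],
    [[-26,-18,0],[0,0,0],0.8],
    [[-26,-18,0],[0,0,0],0.8],
    [[-27,-18,0],[0,0,0],0.8],
    [[-28,-17,0],[0,0,0],0.8],
    [[0,0,0],[0,0,0],0.8],
  ],
)

```text
time_s: 26.8
tool_pos: [0.426, 0.1152, 0.1928]
ee_rot: [0.681, 0.732, -0.003, -0.002]
ft_force: [-0.0, -0.0, 0.7]
width: 0.799
grip_force: 0.0
```

apply_moves(
  series=[
    [[0,0,-45],[0,0,0],0.8],
    [[0,0,-45],[0,0,0],0.8],
    [[0,0,-45],[0,0,0],0.8],
    [[0,0,-32],[0,0,0],0.8],
    [[0,0,-14],[0,0,0],0.8],
    [[0,0,0],[0,0,0],0.8],
    [[0,0,0],[0,0,0],0.8],
  ],
)

```text
time_s: 27.5
tool_pos: [0.4314, 0.117, 0.0132]
ee_rot: [0.681, 0.732, -0.001, -0.001]
ft_force: [0.2, 0.1, 0.0]
width: 0.797
grip_force: 0.0
```

apply_moves(
  series=[
    [[0,0,0],[0,0,0],0.6],
    [[0,0,0],[0,0,0],0.4],
    [[0,0,0],[0,0,0],0.3],
    [[0,0,0],[0,0,0],0.2],
    [[0,0,0],[0,0,0],0.2],
    [[0,0,0],[0,0,0],0.2],
    [[0,0,0],[0,0,0],0.2],
  ],
)

```text
time_s: 28.2
tool_pos: [0.4322, 0.117, 0.0147]
ee_rot: [0.681, 0.732, 0.001, 0.001]
ft_force: [-0.6, 0.3, 5.7]
width: 0.589
grip_force: 30.0
```

apply_moves(
  series=[
    [[0,0,30],[0,0,0],0.2],
    [[0,0,50],[0,0,0],0.2],
    [[0,0,50],[0,0,0],0.2],
    [[20,22,20],[0,0,0],0.2],
    [[22,26,0],[0,0,0],0.2],
    [[22,26,0],[0,0,0],0.2],
    [[22,26,0],[0,0,0],0.2],
    [[22,26,0],[0,0,0],0.2],
  ],
)

```text
time_s: 29.0
tool_pos: [0.5396, 0.2437, 0.1635]
ee_rot: [0.681, 0.732, -0.0, -0.0]
ft_force: [1.1, 0.0, -1.0]
width: 0.587
grip_force: 30.0
```

apply_moves(
  series=[
    [[22,26,0],[0,0,0],0.2],
    [[23,27,0],[0,0,0],0.2],
    [[0,0,-30],[0,0,0],0.2],
    [[0,0,-40],[0,0,0],0.2],
    [[0,0,-30],[0,0,0],0.2],
    [[0,0,-10],[0,0,0],0.2],
    [[0,0,0],[0,0,0],0.2],
    [[0,0,0],[0,0,0],0.2],
  ],
)

```text
time_s: 29.8
tool_pos: [0.5854, 0.2962, 0.0551]
ee_rot: [0.681, 0.732, 0.001, 0.0]
ft_force: [0.4, -0.7, -0.5]
width: 0.592
grip_force: 30.0
```

apply_moves(
  series=[
    [[0,0,-4],[0,0,0],0.2],
    [[0,0,-4],[0,0,0],0.2],
    [[0,0,0],[0,0,0],0.2],
  ],
)

```text
time_s: 30.1
tool_pos: [0.5844, 0.2958, 0.0463]
ee_rot: [0.681, 0.732, 0.0, 0.0]
ft_force: [-1.1, 0.1, -1.6]
width: 0.591
grip_force: 30.0
```

apply_moves(
  series=[
    [[0,0,-1],[0,0,0],0.2],
    [[0,0,-1],[0,0,0],0.2],
    [[0,0,0],[0,0,0],0.2],
  ],
)

```text
time_s: 30.4
tool_pos: [0.5846, 0.2959, 0.0448]
ee_rot: [0.681, 0.732, 0.0, 0.0]
ft_force: [-1.4, -0.9, 3.2]
width: 0.594
grip_force: 30.0
```

apply_moves(
  series=[
    [[0,0,0],[0,0,0],0.75],
    [[0,0,0],[0,0,0],0.8],
    [[0,0,0],[0,0,0],0.8],
    [[0,0,30],[0,0,0],0.8],
    [[0,0,45],[0,0,0],0.8],
    [[0,0,45],[0,0,0],0.8],
    [[0,0,30],[0,0,0],0.8],
    [[0,0,0],[0,0,0],0.8],
  ],
)

```text
time_s: 31.2
tool_pos: [0.5873, 0.297, 0.1995]
ee_rot: [0.681, 0.732, 0.005, 0.002]
ft_force: [1.0, 0.3, 0.1]
width: 0.8
grip_force: 0.0
```

```bash
python3 - <<'E'
from bl import *
print(ctrl.get_obs()['tool_pos']); im=bufs(.03); s=side(60)
E
```

```text
[0.5873467  0.29704169 0.19953355]
[177.8 224.    9.3] (169, 216, 19, 17) [0.4199 0.2335]
[147.4 192.3  31. ] (123, 164, 47, 60) [0.5218 0.34  ]
[181.9 170.9   9.4] (173, 163, 19, 18) [0.5965 0.229 ]
[205.5 169.5   9.2] (197, 161, 18, 18) [0.6035 0.1505]
[131.4 140.3  26.8] (109, 120, 41, 45) [0.6967 0.4047]
side (169, 191, 13, 15) [0.4178 0.2291] shelf [0.3932 0.1849]
side (196, 166, 23, 21) [0.6218 0.3027] shelf [0.5911 0.2563]
side (205, 142, 13, 12) [0.7997 0.5274] shelf [0.7636 0.4743]
side (204, 37, 10, 21) [1.8908 2.1248] shelf [1.8217 2.0234]
```

apply_moves(
  series=[
    [[-27,-11,0],[0,0,0],0.8],
    [[-27,-11,0],[0,0,0],0.8],
    [[-28,-11,0],[0,0,0],0.8],
    [[-28,-11,0],[0,0,0],0.8],
    [[-28,-11,0],[0,0,0],0.8],
    [[-28,-10,0],[0,0,0],0.8],
    [[0,0,0],[0,0,0],0.8],
  ],
)

```text
time_s: 32.0
tool_pos: [0.4131, 0.2291, 0.1918]
ee_rot: [0.681, 0.733, -0.003, -0.002]
ft_force: [-0.6, -0.5, 0.6]
width: 0.799
grip_force: 0.0
```

apply_moves(
  series=[
    [[0,0,-45],[0,0,0],0.8],
    [[0,0,-45],[0,0,0],0.8],
    [[0,0,-45],[0,0,0],0.8],
    [[0,0,-32],[0,0,0],0.8],
    [[0,0,-14],[0,0,0],0.8],
    [[0,0,0],[0,0,0],0.8],
    [[0,0,0],[0,0,0],0.8],
  ],
)

```text
time_s: 32.7
tool_pos: [0.4184, 0.2308, 0.0121]
ee_rot: [0.681, 0.732, -0.001, -0.0]
ft_force: [-0.7, -0.5, 0.4]
width: 0.802
grip_force: 0.0
```

apply_moves(
  series=[
    [[0,0,0],[0,0,0],0.6],
    [[0,0,0],[0,0,0],0.4],
    [[0,0,0],[0,0,0],0.3],
    [[0,0,0],[0,0,0],0.2],
    [[0,0,0],[0,0,0],0.2],
    [[0,0,0],[0,0,0],0.2],
    [[0,0,0],[0,0,0],0.2],
  ],
)

```text
time_s: 33.4
tool_pos: [0.4191, 0.2311, 0.0138]
ee_rot: [0.681, 0.732, 0.001, 0.0]
ft_force: [-0.1, -0.0, 6.2]
width: 0.594
grip_force: 30.0
```

apply_moves(
  series=[
    [[0,0,30],[0,0,0],0.2],
    [[0,0,50],[0,0,0],0.2],
    [[0,0,50],[0,0,0],0.2],
    [[20,18,20],[0,0,0],0.2],
    [[23,20,0],[0,0,0],0.2],
    [[23,20,0],[0,0,0],0.2],
    [[23,20,0],[0,0,0],0.2],
    [[23,20,0],[0,0,0],0.2],
  ],
)

```text
time_s: 34.2
tool_pos: [0.5307, 0.3294, 0.1623]
ee_rot: [0.681, 0.732, -0.001, -0.0]
ft_force: [0.9, -0.3, -1.5]
width: 0.591
grip_force: 30.0
```

apply_moves(
  series=[
    [[24,20,0],[0,0,0],0.2],
    [[24,20,0],[0,0,0],0.2],
    [[0,0,-30],[0,0,0],0.2],
    [[0,0,-40],[0,0,0],0.2],
    [[0,0,-30],[0,0,0],0.2],
    [[0,0,-10],[0,0,0],0.2],
    [[0,0,0],[0,0,0],0.2],
    [[0,0,0],[0,0,0],0.2],
  ],
)

```text
time_s: 35.0
tool_pos: [0.5794, 0.3693, 0.0541]
ee_rot: [0.681, 0.732, 0.001, 0.0]
ft_force: [0.9, 0.3, -1.4]
width: 0.592
grip_force: 30.0
```

apply_moves(
  series=[
    [[0,0,-4],[0,0,0],0.2],
    [[0,0,-4],[0,0,0],0.2],
    [[0,0,0],[0,0,0],0.2],
  ],
)

```text
time_s: 35.3
tool_pos: [0.5784, 0.3688, 0.0453]
ee_rot: [0.681, 0.732, 0.0, 0.0]
ft_force: [0.1, 0.2, -2.1]
width: 0.588
grip_force: 30.0
```

apply_moves(
  series=[
    [[0,0,-1],[0,0,0],0.2],
    [[0,0,-0.5],[0,0,0],0.2],
    [[0,0,0],[0,0,0],0.2],
  ],
)

```text
time_s: 35.6
tool_pos: [0.5785, 0.3689, 0.0438]
ee_rot: [0.681, 0.732, 0.0, 0.0]
ft_force: [-1.0, -0.9, 0.9]
width: 0.592
grip_force: 30.0
```

Releasing, then retracting clear of the shelf for the final check.

apply_moves(
  series=[
    [[0,0,0],[0,0,0],0.75],
    [[0,0,0],[0,0,0],0.8],
    [[0,0,0],[0,0,0],0.8],
    [[0,0,30],[0,0,0],0.8],
    [[0,0,45],[0,0,0],0.8],
    [[0,0,45],[0,0,0],0.8],
    [[-10,0,40],[0,0,0],0.8],
    [[-40,20,20],[0,0,0],0.8],
  ],
)

```text
time_s: 36.4
tool_pos: [0.533, 0.388, 0.2273]
ee_rot: [0.683, 0.731, 0.004, 0.002]
ft_force: [-0.3, 0.6, -0.5]
width: 0.797
grip_force: 0.0
```

apply_moves(
  series=[
    [[-40,25,0],[0,0,0],0.8],
    [[-40,25,0],[0,0,0],0.8],
    [[-40,25,0],[0,0,0],0.8],
    [[-40,25,0],[0,0,0],0.8],
    [[-40,25,0],[0,0,0],0.8],
    [[-40,25,0],[0,0,0],0.8],
    [[0,0,0],[0,0,0],0.8],
    [[0,0,0],[0,0,0],0.8],
  ],
)

```text
time_s: 37.2
tool_pos: [0.2876, 0.5393, 0.2235]
ee_rot: [0.68, 0.733, 0.0, 0.0]
ft_force: [-0.6, -0.0, 0.4]
width: 0.8
grip_force: 0.0
```

```bash
python3 - <<'E'
from bl import *
print(ctrl.get_obs()['tool_pos']); im=bufs(.06); s=side(60)
cv2.imwrite('pics/s9.png',np.hstack([cv2.resize(im[110:250,90:390],(450,300)),cv2.resize(s[130:260,150:300],(346,300))]))
E
```

```text
[0.28756587 0.53928078 0.22347132]
[136.5 173.5  10.1] (127, 165, 20, 18) [0.5796 0.3713]
[159.3 172.5   9.7] (150, 164, 20, 18) [0.5848 0.2966]
[181.9 171.2   9.4] (173, 163, 19, 18) [0.591  0.2229]
[205.2 169.7   9.3] (196, 161, 19, 18) [0.5978 0.1469]
[124.8 125.3  24.8] (100, 120, 50, 15) [0.7401 0.4207]
side (205, 142, 13, 12) [0.7997 0.5274] shelf [0.7636 0.4743]
```

View pics/s9.png

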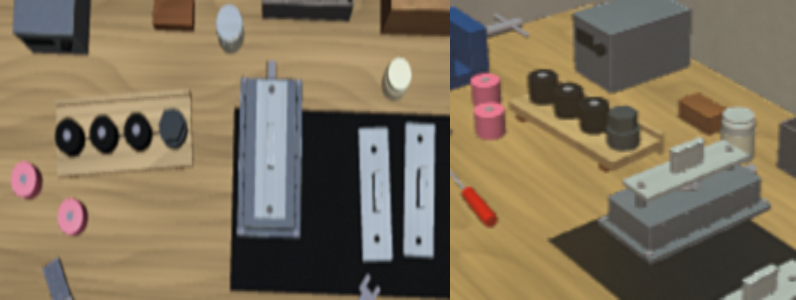

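The row stands straight on the shelf line, from (70,137) to (172,128), at about 75 mm pitch with the cap at the end. The plate is on the case and the other two lie flat. Handing in.

```bash
python3 -c "
from station import ctrl
print(ctrl.hand_in())"
```

```text
the job is handed in; nothing more can be done
None
```

I handed the job in at about 37 s: the matching plate (90 mm holes) is on the neck over both pins, the cap and all three buffers stand in a row on the shelf, and the last pictures showed nothing out of place; the hand-in returned no verdict.

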